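Nip up a loose lens retaining ring with a pin spanner

TASK

The retaining ring over the front glass of the microscope's add-on lens has worked loose. Take the blue-handled two-pin spanner out of its parking block, set both pins fully into the ring's two holes (feel for the holes gently; do not force the pins down on the ring and do not touch the glass), turn the ring clockwise with the spanner until it stops, without straining it, then park the spanner in its block again and let go of it. Leave the lens cap, the dish of screws, the tweezers and the phone battery where they are.

Things in the scene. Friction and masses are not known exactly. Their poses are not given: they have to be found in the camera images.
- ring_face (a point): Centre of the bright aluminium retaining ring's flat upper face, on the lens axis, 60 mm above the bench; z up, x and y those of the vise. Ring 54 mm outside, 33 mm inside, in a black barrel 68 mm wide (rim 1.5 mm lower). It has two round holes, 5.5 mm wide with a 0.8 mm chamfer, 9 mm deep, 42 mm apart, 21 mm either side of the axis.
- retaining_ring (a joint): How far the ring must still turn (rad): 0 = home on its solid stop, starts 0.3 to 0.5, falls as it turns clockwise seen from above. Light pressing (5 to 10 N) does not drag it round. The line of the holes stands at (this value + d) counter-clockwise from the vise's x axis; the thread start d is unmeasured, -0.5 to 0.5 rad, other in every lens: see it or feel for it.
- lens_vise: Vise with the lens, glass up, fixed to the bench; origin on the lens axis at bench height. Base 136 x 84 x 12 mm, white V jaws 37 mm high, steel jaw backs 41 mm high, screw with a 23 mm knob at the end towards -x (to x = -82 mm). The ring turns on a fixed axis in it, does not rise or sink, drags with about 0.12 N m and stays where it is left.
- front_glass: The lens's front glass, 33 mm wide, inside the ring, dark blue, its crown 3 mm below the ring's face. Not to be touched. A spanner that is level and seated on the ring stays clear of it.
- spanner: Loose two-pin spanner, 0.11 to 0.19 kg, 59 mm high. Origin midway between its pin tips, z up, x from pin to pin (same after half a turn). Steel pins 4 mm thick, 7 mm long, chamfered, at x = +-21 mm under a bar of 54 x 14 x 8 mm (7 to 15 mm above the tips); above it a neck and a blue handle of 40 (x) x 16 (y) x 36 mm (23 to 59 mm above the tips).
- spanner_grip (a point): Middle of the spanner's blue handle, 42 mm above the pin tips, axes as spanner. Pinch the handle across its 16 mm (y).
- spanner_tips (a point): The point midway between the spanner's pin tips, axes as spanner.
- spanner_stand: Black parking block, 90 x 46 x 20 mm, on a 98 x 54 mm rubber foot, fixed; origin under its centre. Two holes 9 mm wide, 14 mm deep, at x = +-21 mm; two brass spare pins stand 7 mm up at y = 17 mm. The spanner starts in it, its bar resting on the top, tips 7 mm below. Between block and vise a soldering iron stands in its grey tray, up to 150 mm above the bench: carry things over it.
- stand_top (a point): Middle of the parking block's upper face, midway between its two holes, 20 mm above the bench; x along the line from hole to hole.
- lens_cap: Small black round lens cap, 25 mm wide, 6 mm high, loose on the bench in front of the vise, to its left.
- screw_dish: Round aluminium dish with small screws, 72 mm wide, 14 mm high, loose behind the parking block.
- tweezers: Steel tweezers, 141 mm long, 8 mm high, loose on the bench in front of the vise.
- phone_cell: Flat black phone battery, 41 x 72 x 5 mm, loose at the front edge of the bench, left of the parking block.
There are look-alikes about, which are no part of the job. Of the things that look like the spanner, the larger one is meant.

How it is judged:
On the way, in this order (a step that is already met when the one before it is completed fails the run):
1. both pins of the spanner are fully in the ring's holes (tips more than 5 mm below the ring's face, spanner upright and centred within 3 mm) while the ring is still loose (more than 0.2 rad from home) (z of spanner_tips in the frame of ring_face below -0.005 m and horizontal distance between spanner_tips and ring_face below 0.003 m and angle between spanner_tips's own z axis and vertical below 0.08 rad and value of joint retaining_ring above 0.2 rad), for 0.1 s.
2. the ring has been turned home (within 0.03 rad of its stop) with the spanner still engaged (z of spanner_tips in the frame of ring_face below -0.005 m and horizontal distance between spanner_tips and ring_face below 0.003 m and angle between spanner_tips's own z axis and vertical below 0.08 rad and value of joint retaining_ring below 0.03 rad), for 0.1 s.
At the end, for the whole second after the job is handed in: The ring is within 0.03 rad of its stop; the spanner stands upright and at rest in its block, released, its tips within 4 mm of the middle of the two holes and more than 5 mm below the block's top (value of joint retaining_ring below 0.03 rad and horizontal distance between spanner_tips and stand_top below 0.004 m and z of spanner_tips in the frame of stand_top below -0.005 m and angle between spanner_tips's own z axis and vertical below 0.08 rad and linear speed of spanner below 0.02 m/s); the robot touches nothing.
It fails at once if the spanner and the ring bear on each other with more than 50 N (contact force between spanner and retaining_ring above 50 N).
It fails at once if something presses on the front glass with more than 1 N (contact force between front_glass and anything else above 1 N).
It fails at once if the lens cap, the dish of screws, the tweezers or the phone battery is moved by more than 20 mm (distance of any of lens_cap, screw_dish, tweezers, phone_cell from where it was at the start of the episode above 0.02 m).
It also fails if it takes over 64 s, if anything falls off the work surface, if the arm or the gripper's body presses on something with over 40 N, if the wrist force passes 120 N, or if a joint passes its speed limit or range.

ROBOT

A 6-joint arm with a two-finger parallel gripper is mounted at the origin on a cart in front of the work surface, level with it; the furniture and walls round the work are solid. World frame = base frame: x ahead of the robot, y to its left, z up, the work surface at z = 0. Lengths are in m, angles in rad, forces in N, time in s.
With the tool pointing down it reaches from about 0.35 to 0.875 m from the base axis. Payload 4.2 kg.
Tool frame: the origin (TCP) lies on the centre line of the jaws, within the pads' length; the fingertips stand 17 mm ahead of it and the grasp point (between the pads) lies 2 mm behind it; z points along the fingers, y is the line along which they close (so a half turn about z gives the same grasp; the last joint's range is limited). The gripper opens to 85 mm and grips with 20 to 120 N. Pads are 22 mm wide; open, the fingers measure 114 mm over their backs; the gripper's body (76 mm by 85 mm) begins 54 mm behind the grasp point. The pads swing forward as they close: fully open they stand 13 mm farther back than shut.
Start: joints at [1.416, 0.385, 0.008, 0, -1.194, -0.259], TCP at [0.251, 0.572, 0.248] pointing down, gripper open.
Joint ranges: [-3.14, 3.14], [-1.21, 2.06], [-1.07, 1.41], [-3.16, 2.05], [-2.99, -0.16], [-3.1, 3.1]. Speed limits (rad/s): [2.79, 2.79, 3.14, 3.14, 3.14, 3.14].

INTERFACE

Orientations are given as a unit quaternion [w, x, y, z].
In Python, from cell import ctrl gives the robot as it stands. The module is installed in compiled form; this text tells all that it offers.
- The arm moves only by the tool send_rows, never from a script. Its argument "rows" is a list of rows, each a list of 2 entries, a list of its own where there are three numbers: the shift along the tool's x, y, z in m, then the turn, a rotation vector about the tool's x, y, z in rad. In form: [[[dx, dy, dz], [ax, ay, az]], ...]. A call has exactly 8 rows; each row shifts and turns the commanded pose from where the row before left it, along the tool's axes as they then stand; what a row does not reach is not made up. A row lasts 1/10 s, in which the tool goes at most 50 mm and 8.59 degrees, less where a joint would pass 70% of its speed; a pose out of reach is approached as far as the arm can. A call is refused whole if a number of a shift passes 0.05 or a number of a turn 0.15, either way. A call with a gripper value outside its range is refused whole. "fingers" is the closure in counts, from 0 (fully open) to 255 (shut), set as the call begins (left out, the last holds). The fingers move at their own pace and stop on an object; the grip force is fixed at half the most. Time passes only in rows, so rows that do not move let the fingers close, or fill a call up. It gives the time, the measured TCP pose, the force, the opening and the grip force at its end, in the units of the state.
- ctrl.get_obs(): the state, without advancing time (a new reading comes with each control period).
- ctrl.grab_frame(name): name is "side" or "top"; returns the picture (384x512x3 uint8, blue, green, red); there is no depth.
- ctrl.camera_model(name): a dict with "fx", "fy", "cx", "cy" (pixels), "extrinsics" (4x4, takes a point from world to camera coordinates). Camera axes: x right, y down, z forward; pixel columns grow to the right and rows downward; lengths in m; the calibration is good to about 2 mm. A picture is of the moment at which its call begins. camera_model takes no time and is no camera call.
- ctrl.sign_off(): hands the job in; it is judged then, once.
The state is a dict: "time_s": time; "joints": joint angles; "qd": joint speeds; "joint_efforts": joint torques, N m; "tool_pos": TCP position; "orientation": TCP orientation; "contact_force": force on the tool from outside, world axes, zero at the start; "moment": the same for the moment, N m; "gripper_width": opening from 0.0 (shut) to 1.0 (fully open); "grip_force": force on a finger pad.
Only numpy, scipy, OpenCV 4.12 (cv2) and the standard library are available. Lean on these libraries where they do the work, as an engineer would, in place of code of your own. Each camera call takes 0.05 s, during which the arm holds its last target. There are 200 camera calls.

## Working session

There is one attempt and no reset: what is moved stays moved. The work goes in short steps, Python scripts to look and compute and a tool call to move; the robot and the scene stay as the last step left them, time stands still between calls to the robot, and variables do not carry over. Pictures are saved under pics/ and viewed, at most 10 in all, crops included, and the job is handed in when it is done.

Besides the shell and the picture viewer there is one more tool, called after ">>>" in YAML: its name, and indented under it one key for each argument. send_rows: Moves the arm, as the interface text tells. Its arguments: {"type":"object","properties":{"rows":{"type":"array","items":{"type":"array"}},"fingers":{"type":"number"}},"required":["rows"]}

```bash
mkdir -p pics
cat > h.py <<'E'
import numpy as np, cv2
from cell import ctrl
from scipy.spatial.transform import Rotation as R
def ray(name,u,v,z):
    m=ctrl.camera_model(name);E=np.array(m["extrinsics"])
    d=E[:3,:3].T@np.array([(u-m["cx"])/m["fx"],(v-m["cy"])/m["fy"],1]);c=-E[:3,:3].T@E[:3,3]
    return c+d*(z-c[2])/d[2]
def proj(name,p):
    m=ctrl.camera_model(name);E=np.array(m["extrinsics"]);q=E[:3,:3]@np.array(p)+E[:3,3]
    return np.array([m["fx"]*q[0]/q[2]+m["cx"],m["fy"]*q[1]/q[2]+m["cy"]])
def st():
    o=ctrl.get_obs();q=o["orientation"];Rm=R.from_quat([q[1],q[2],q[3],q[0]]).as_matrix()
    return o,np.array(o["tool_pos"]),Rm
E
python3 - <<'E'
from h import *
f=[ctrl.grab_frame(n) for n in("top","side")]
for n,i in zip(("top","side"),f):cv2.imwrite(f"pics/{n}0.png",cv2.resize(i,(800,600),interpolation=cv2.INTER_CUBIC));cv2.imwrite(f"raw_{n}0.png",i)
for n in("top","side"):
    m=ctrl.camera_model(n);E=np.array(m["extrinsics"]);print(n,m["fx"],-E[:3,:3].T@E[:3,3],E[2,:3])
o,p,Rm=st();print(o["time_s"],p,Rm.round(3),o["contact_force"],o["gripper_width"])
E
```

```text
top 432.65584886855873 [ 0.34843013 -0.02238811  1.1177099 ] [ 0.1371526   0.01951114 -0.99035775]
side 369.25207527491864 [0.37870764 0.77482845 0.49082921] [ 0.16795192 -0.85796426 -0.48547861]
0.1 [0.25110013 0.57181183 0.24732916] [[ 0.916 -0.402 -0.001]
 [-0.402 -0.916 -0.002]
 [ 0.     0.002 -1.   ]] [-0.82899648 -0.38945243 -0.37292053] 1.0053613382172983
```

View pics/top0.png

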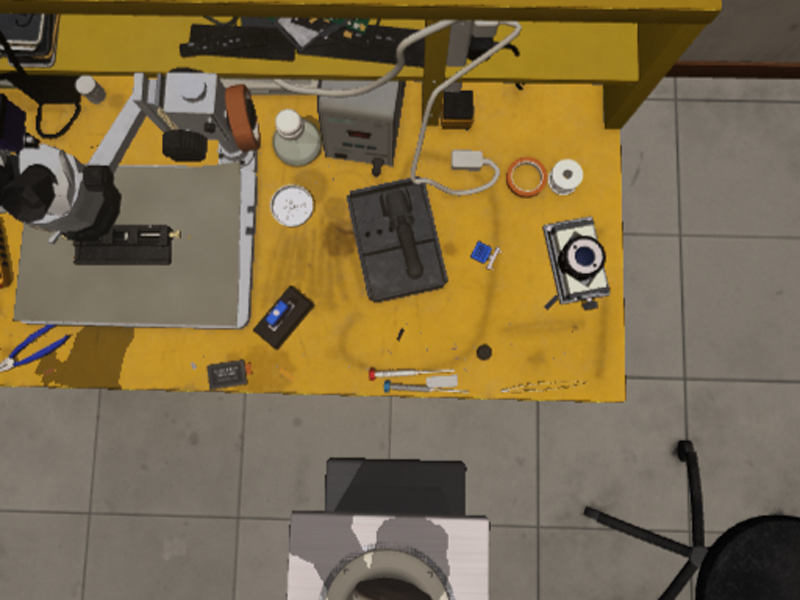

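View pics/side0.png

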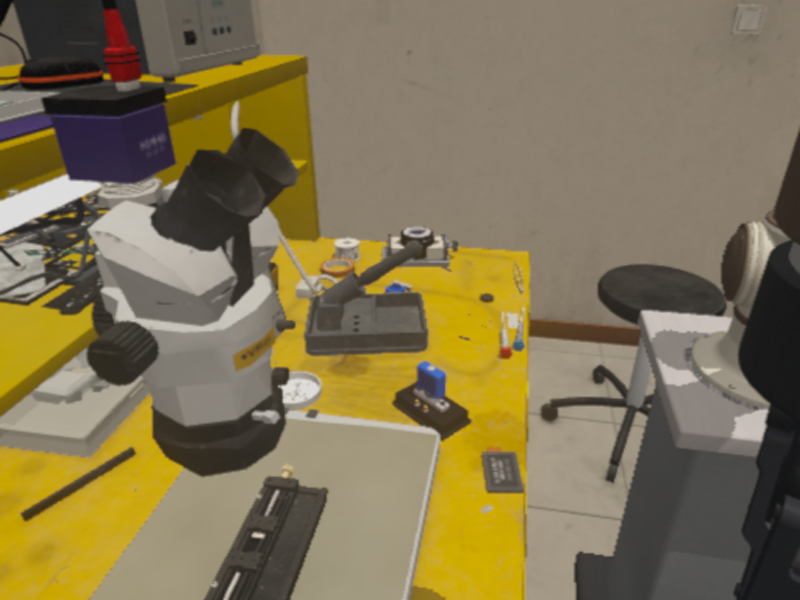

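Top view (800×600 scale): blue-handled spanner in its black block at (277,312). Things that could be taken for it are the small blue clip at (485,252) and the blue pliers at (35,345). The lens and vise are at (580,258), the iron tray at (400,240), the cap at (484,352), the dish at (292,206), the battery at (228,373) and the tweezers at (545,385). I choose (277,312), the larger one standing in the block, and check it in a crop.

Run:
```python
from h import *
i=cv2.imread("raw_top0.png");s=cv2.imread("raw_side0.png")
a=cv2.resize(i[178:228,155:205],(400,400),interpolation=cv2.INTER_CUBIC)
b=cv2.resize(i[137:201,340:404],(400,400),interpolation=cv2.INTER_CUBIC)
cv2.imwrite("pics/crop0.png",np.hstack([a,b]))
```

```text
(no output)
```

View pics/crop0.png

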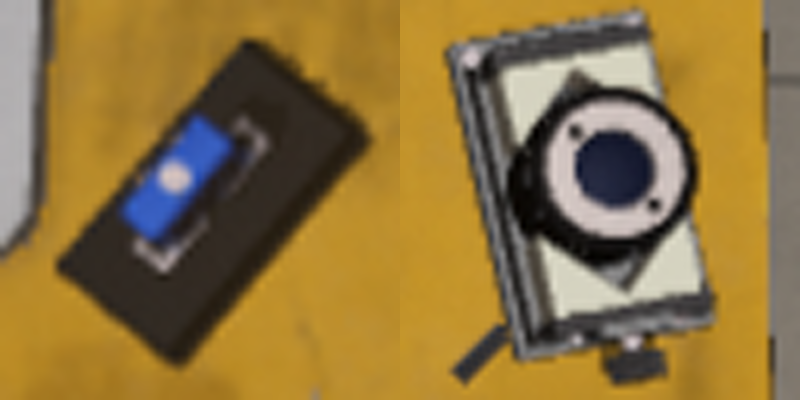

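The crop confirms the large blue spanner in the block. Both ring holes show, at crop (575,131) and (654,205), with the ring centre near (615,168).

Run:
```python
from h import *
i=cv2.imread("raw_top0.png")
def c2r(x,y,s,ox,oy): return (x+.5)/s-.5+ox,(y+.5)/s-.5+oy
# holes
H=[ray("top",*c2r(x-400,y,6.25,340,137),.060) for x,y in((575,131),(654,205))]
print("holes",np.round(H,4),"mid",np.mean(H,0),"sep",np.linalg.norm(H[0]-H[1]),"ang",np.arctan2(*(H[0]-H[1])[1::-1]))
# bright ring
a=i[137:201,340:404]; sat=cv2.cvtColor(a,cv2.COLOR_BGR2HSV)
b=cv2.resize(a,None,fx=8,fy=8,interpolation=cv2.INTER_CUBIC)
def ell(mask,lbl):
    cs,_=cv2.findContours(mask,cv2.RETR_LIST,cv2.CHAIN_APPROX_NONE)
    for c in cs:
        if len(c)>150:
            (x,y),(w,h),_=cv2.fitEllipse(c); 
            if 100<w<320 and 0.8<w/h:
                u,v=c2r(x,y,8,340,137); print(lbl,round(w),round(h),ray("top",u,v,.060))
g=b.min(2)
for t in (120,140,160):ell(((g>t)*255).astype(np.uint8),t)
# jaw/vise corners base outer (crop): 
P=[ray("top",*c2r(x-400,y,6.25,340,137),.041) for x,y in((450,48),(640,12),(712,318),(520,357))]
print("vise",np.round(P,4))
# spanner
for n in("top","side"):
    im=cv2.imread(f"raw_{n}0.png")
    hsv=cv2.cvtColor(im,cv2.COLOR_BGR2HSV)
u,v=c2r(175,178,8,155,178);print("dot",ray("top",u,v,.072))
bar=[ray("top",*c2r(x,y,8,155,178),.028) for x,y in((265,135),(240,120),(137,245),(162,270))];print(np.round(bar,4),np.mean(bar,0))
blk=[ray("top",*c2r(x,y,8,155,178),.004) for x,y in((250,38),(370,140),(178,365),(60,265))];print(np.round(blk,4),np.mean(blk,0))
for k in(0,1):
  d=blk[k+1]-blk[k];print(np.linalg.norm(d),np.arctan2(d[1],d[0]))
o,p,Rm=st();print(np.arctan2(Rm[1,1],Rm[0,1]))
```

```text
holes [[ 0.5808 -0.2857  0.06  ]
 [ 0.5516 -0.3164  0.06  ]] mid [ 0.56616864 -0.30106584  0.06      ] sep 0.04241730602577445 ang 0.8114701837651972
120 170 176 [ 0.56594752 -0.30114575  0.06      ]
140 167 173 [ 0.56589886 -0.30116392  0.06      ]
160 153 157 [ 0.56583109 -0.30118825  0.06      ]
vise [[ 0.6183 -0.2402  0.041 ]
 [ 0.6349 -0.3173  0.041 ]
 [ 0.5097 -0.3441  0.041 ]
 [ 0.4923 -0.2675  0.041 ]]
dot [0.46293508 0.18265814 0.072     ]
[[0.4822 0.1633 0.028 ]
 [0.4868 0.1714 0.028 ]
 [0.4461 0.2023 0.028 ]
 [0.4384 0.194  0.028 ]] [0.46336766 0.18274582 0.028     ]
[[0.5169 0.1737 0.004 ]
 [0.4843 0.1331 0.004 ]
 [0.4098 0.192  0.004 ]
 [0.4412 0.2319 0.004 ]] [0.46304233 0.18268656 0.004     ]
0.05211336286945725 -2.2473908338685904
0.09497530686841986 2.4716936200488533
-1.9847650157655319
```

>>> send_rows:
  rows:
    - [[0.018,0.014,0],[0,0,0]]
    - [[0.036,0.028,0],[0,0,0]]
    - [[0.036,0.028,0],[0,0,0]]
    - [[0.036,0.028,0],[0,0,0]]
    - [[0.036,0.028,0],[0,0,0]]
    - [[0.036,0.028,0],[0,0,0]]
    - [[0.036,0.028,0],[0,0,0]]
    - [[0.036,0.028,0],[0,0,0]]
  fingers: 60

```text
time_s: 0.9
tool_pos: [0.4143, 0.2695, 0.2481]
orientation: [0.0, 0.979, -0.205, -0.0]
contact_force: [1.5, 0.6, 1.1]
gripper_width: 0.762
grip_force: 0.0
```

```bash
cat >> h.py <<'E'
def go(tx,ty,tz,yaw):
    """print remaining shift in tool axes and turn so tool y points at yaw, with tilt fix"""
    o,p,Rm=st();d=Rm.T@(np.array([tx,ty,tz])-p)
    y=np.array([np.cos(yaw),np.sin(yaw),0]);z=np.array([0,0,-1.]);T=np.column_stack([np.cross(y,z),y,z])
    r=R.from_matrix(Rm.T@T).as_rotvec()
    print("t",round(o["time_s"],2),"pos",p.round(4),"shift",d.round(4),"turn",r.round(4),"yaw",round(np.arctan2(Rm[1,1],Rm[0,1]),4),"F",np.round(o["contact_force"],1),"M",np.round(o["moment"],2),"w",round(o["gripper_width"],3),"g",round(o["grip_force"],1),"j",np.round(o["joints"],2))
E
python3 -c "
from h import *
go(.463,.1827,.15,-2.24)"
```

```text
t 0.9 pos [0.4143 0.2695 0.2481] shift [0.0795 0.0599 0.0981] turn [4.000e-04 2.000e-04 2.558e-01] yaw -1.9842 F [1.5 0.6 1.1] M [ 0.08 -0.07  0.02] w 0.762 g 0.0 j [ 0.91  0.16 -0.3  -0.   -1.11  0.25]
```

>>> send_rows:
  rows:
    - [[0.02,0.015,0.01],[0,0,0]]
    - [[0.02,0.015,0.02],[0,0,0]]
    - [[0.02,0.015,0.02],[0,0,0]]
    - [[0.02,0.015,0.02],[0,0,0]]
    - [[0,0,0.02],[0,0,0.128]]
    - [[0,0,0.008],[0,0,0.128]]
    - [[0,0,0],[0,0,0]]
    - [[0,0,0],[0,0,0]]

```text
time_s: 1.7
tool_pos: [0.4633, 0.1844, 0.1504]
orientation: [0.0, 0.945, -0.327, 0.0]
contact_force: [0.4, 0.1, -0.5]
gripper_width: 0.763
grip_force: 0.0
```

Run:
```python
from h import *
go(.463,.1827,.053,-2.24)
a=ctrl.grab_frame("top");s=ctrl.grab_frame("side")
u,v=proj("side",(.463,.1827,.08)).astype(int);s=s[v-45:v+45,u-45:u+45]
u,v=proj("top",(.463,.1827,.1)).astype(int);a=a[v-45:v+45,u-45:u+45]
cv2.imwrite("pics/g1.png",cv2.resize(np.hstack([a,s]),(800,400),interpolation=cv2.INTER_CUBIC))
```

```text
t 1.7 pos [0.4633 0.1844 0.1504] shift [0.0008 0.0014 0.0974] turn [ 0.0002 -0.0001  0.0023] yaw -2.2377 F [ 0.4  0.1 -0.5] M [ 0.02 -0.02  0.01] w 0.763 g 0.0 j [ 0.71  0.27 -0.43  0.   -0.86  0.2 ]
```

View pics/g1.png

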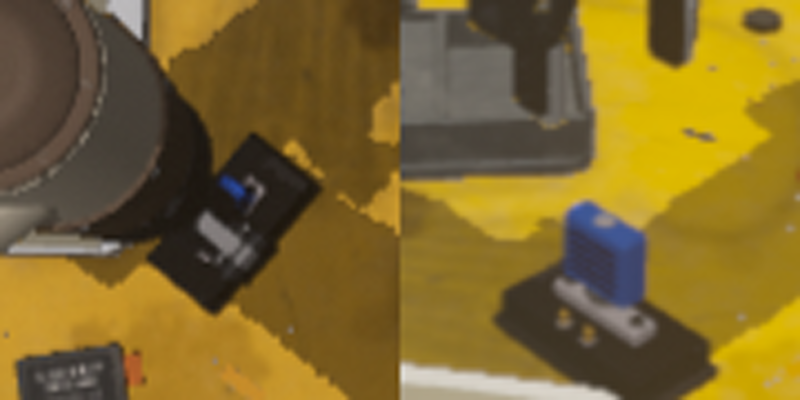

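Side crop: the fingers at (535,110) and (672,60) straddle the handle, whose top is at (605,218), so alignment is good.

>>> send_rows:
  rows:
    - [[0.0008,0.0014,0.01],[0,0,0.002]]
    - [[0,0,0.02],[0,0,0]]
    - [[0,0,0.02],[0,0,0]]
    - [[0,0,0.02],[0,0,0]]
    - [[0,0,0.014],[0,0,0]]
    - [[0,0,0.007],[0,0,0]]
    - [[0,0,0.003],[0,0,0]]
    - [[0,0,0],[0,0,0]]

```text
time_s: 2.6
tool_pos: [0.463, 0.1828, 0.0563]
orientation: [-0.0, 0.944, -0.329, 0.0]
contact_force: [-0.3, -0.4, 0.2]
gripper_width: 0.765
grip_force: 0.0
```

>>> send_rows:
  rows:
    - [[0,0,0],[0,0,0]]
    - [[0,0,0],[0,0,0]]
    - [[0,0,0],[0,0,0]]
    - [[0,0,0],[0,0,0]]
    - [[0,0,0],[0,0,0]]
    - [[0,0,0],[0,0,0]]
    - [[0,0,0],[0,0,0]]
    - [[0,0,0],[0,0,0]]
  fingers: 255

```text
time_s: 3.4
tool_pos: [0.4633, 0.183, 0.0569]
orientation: [-0.0, 0.944, -0.329, 0.0]
contact_force: [-0.5, 1.1, 6.5]
gripper_width: 0.18
grip_force: 59.1
```

```bash
python3 -c "
from h import *
go(.463,.1827,.056,-2.24)"
```

```text
t 3.4 pos [0.4633 0.183  0.0569] shift [-0.0001  0.0004  0.0009] turn [-0.001  -0.0004 -0.0022] yaw -2.2422 F [-0.5  1.1  6.5] M [ 0.02  0.33 -0.01] w 0.18 g 59.1 j [ 0.7   0.41 -0.54  0.   -0.63  0.2 ]
```

>>> send_rows:
  rows:
    - [[0,0,-0.005],[0,0,0]]
    - [[0,0,-0.01],[0,0,0]]
    - [[0,0,-0.015],[0,0,0]]
    - [[0,0,-0.03],[0,0,0]]
    - [[0,0,-0.035],[0,0,0]]
    - [[0,0,-0.035],[0,0,0]]
    - [[0,0,-0.035],[0,0,0]]
    - [[0,0,-0.025],[0,0,0]]

```text
time_s: 4.2
tool_pos: [0.463, 0.1827, 0.2493]
orientation: [-0.001, 0.944, -0.33, 0.001]
contact_force: [0.4, 1.0, -1.4]
gripper_width: 0.18
grip_force: 58.6
```

Run:
```python
from h import *
go(.566,-.3011,.245,.811-1.57-3.1416+6.2832)
print(ctrl.get_obs()["moment"])
```

```text
t 4.2 pos [0.463  0.1827 0.2493] shift [0.3817 0.3146 0.0037] turn [-0.0029  0.0018  1.658 ] yaw -2.2426 F [ 0.4  1.  -1.4] M [ 0.06 -0.07 -0.01] w 0.18 g 58.6 j [ 0.7   0.17 -0.3   0.   -1.11  0.2 ]
[ 0.05700698 -0.073795   -0.00503447]
```

>>> send_rows:
  rows:
    - [[0.018,0.0146,0],[0,0,0]]
    - [[0.036,0.03,0],[0,0,0]]
    - [[0.036,0.03,0],[0,0,0]]
    - [[0.036,0.03,0],[0,0,0]]
    - [[0.036,0.03,0],[0,0,0]]
    - [[0.036,0.03,0],[0,0,0]]
    - [[0.036,0.03,0],[0,0,0]]
    - [[0.036,0.03,0],[0,0,0]]

```text
time_s: 5.0
tool_pos: [0.534, -0.163, 0.2467]
orientation: [-0.0, 0.944, -0.33, -0.0]
contact_force: [0.8, 0.6, 0.1]
gripper_width: 0.178
grip_force: 58.7
```

>>> send_rows:
  rows:
    - [[0.036,0.03,0],[0,0,0]]
    - [[0.036,0.03,0],[0,0,0]]
    - [[0.0397,0.03,0.004],[0,0,0]]
    - [[0,0,0],[0,0,0.138]]
    - [[0,0,0],[0,0,0.138]]
    - [[0,0,0],[0,0,0.138]]
    - [[0,0,0],[0,0,0.138]]
    - [[0,0,0],[0,0,0.138]]

```text
time_s: 5.8
tool_pos: [0.5653, -0.301, 0.2422]
orientation: [0.0, 0.775, -0.632, -0.001]
contact_force: [0.6, 0.2, -1.5]
gripper_width: 0.173
grip_force: 58.8
```

>>> send_rows:
  rows:
    - [[0,0,0.015],[0,0,0.138]]
    - [[0,0,0.02],[0,0,0.138]]
    - [[0,0,0.02],[0,0,0.138]]
    - [[0,0,0.02],[0,0,0.138]]
    - [[0,0,0.02],[0,0,0.138]]
    - [[0,0,0.015],[0,0,0.138]]
    - [[0,0,0],[0,0,0.138]]
    - [[0,0,0],[0,0,0]]

```text
time_s: 6.6
tool_pos: [0.5653, -0.301, 0.1317]
orientation: [-0.001, -0.396, 0.918, 0.001]
contact_force: [0.2, -0.8, -1.1]
gripper_width: 0.175
grip_force: 58.8
```

Run:
```python
from h import *
go(.566,-.3011,.107,.811-1.57-3.1416+6.2832)
a=ctrl.grab_frame("top");s=ctrl.grab_frame("side")
u,v=proj("side",(.566,-.3011,.085)).astype(int);s=s[v-36:v+36,u-36:u+36]
u,v=proj("top",(.566,-.301,.06)).astype(int);a=a[v-36:v+36,u-36:u+36]
cv2.imwrite("pics/g2.png",cv2.resize(np.hstack([a,s]),(800,400),interpolation=cv2.INTER_CUBIC))
```

```text
t 6.6 pos [ 0.5653 -0.301   0.1317] shift [-0.0004 -0.0007  0.0247] turn [ 0.0018 -0.0009  0.002 ] yaw 2.3846 F [ 0.2 -0.8 -1.1] M [ 0.02  0.01 -0.01] w 0.175 g 58.8 j [-0.24  0.51 -0.1  -0.   -0.96 -0.52]
```

View pics/g2.png

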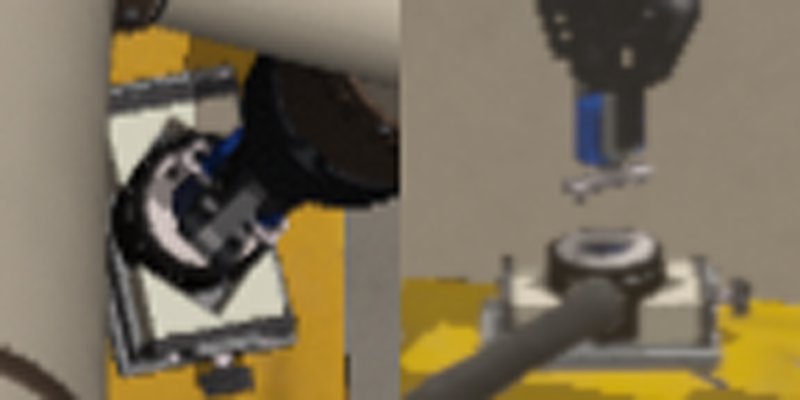

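Left crop: the bar ends at (190,160) and (270,230) hang over the ring along the hole line. Side crop: the pins are centred above the ring. Now descending to feel for the holes.

>>> send_rows:
  rows:
    - [[-0.0004,-0.0007,0.005],[0,0,0.002]]
    - [[0,0,0.008],[0,0,0]]
    - [[0,0,0.006],[0,0,0]]
    - [[0,0,0.003],[0,0,0]]
    - [[0,0,0.001],[0,0,0]]
    - [[0,0,0.001],[0,0,0]]
    - [[0,0,0.001],[0,0,0]]
    - [[0,0,0],[0,0,0]]

```text
time_s: 7.5
tool_pos: [0.5667, -0.3013, 0.1074]
orientation: [0.0, -0.395, 0.919, -0.0]
contact_force: [0.0, 0.0, -2.2]
gripper_width: 0.176
grip_force: 58.8
```

>>> send_rows:
  rows:
    - [[0,0,0.0005],[0,0,0]]
    - [[0,0,0.0005],[0,0,0]]
    - [[0,0,0.0005],[0,0,0]]
    - [[0,0,0.0005],[0,0,0]]
    - [[0,0,0.0005],[0,0,0]]
    - [[0,0,0.0005],[0,0,0]]
    - [[0,0,0],[0,0,0]]
    - [[0,0,0],[0,0,0]]

```text
time_s: 8.3
tool_pos: [0.5666, -0.3013, 0.1043]
orientation: [-0.0, -0.395, 0.919, 0.0]
contact_force: [-0.6, -0.3, -1.4]
gripper_width: 0.178
grip_force: 58.8
```

Run:
```python
from h import *
go(.566,-.3011,.097,.811-1.57-3.1416+6.2832)
```

```text
t 8.3 pos [ 0.5666 -0.3013  0.1043] shift [0.0003 0.0006 0.0073] turn [ 0.0001 -0.     -0.    ] yaw 2.3826 F [-0.6 -0.3 -1.4] M [ 0.02  0.01 -0.04] w 0.178 g 58.8 j [-0.24  0.54 -0.13 -0.   -0.91 -0.52]
```

>>> send_rows:
  rows:
    - [[0.0003,0.0005,0.0005],[0,0,0]]
    - [[0,0,0.0005],[0,0,0]]
    - [[0,0,0.0005],[0,0,0]]
    - [[0,0,0.0005],[0,0,0]]
    - [[0,0,0.0005],[0,0,0]]
    - [[0,0,0],[0,0,0]]
    - [[0,0,0],[0,0,0]]
    - [[0,0,0],[0,0,0]]

```text
time_s: 9.1
tool_pos: [0.5665, -0.3011, 0.1019]
orientation: [0.0, -0.395, 0.919, -0.0]
contact_force: [2.2, 1.2, -0.4]
gripper_width: 0.179
grip_force: 58.8
```

Run:
```python
from h import *
go(.566,-.3011,.097,.811-1.57-3.1416+6.2832)
```

```text
t 9.1 pos [ 0.5665 -0.3011  0.1019] shift [0.0003 0.0003 0.0049] turn [-0.0007  0.0006  0.0001] yaw 2.3827 F [ 2.2  1.2 -0.4] M [ 0.4  -0.51 -0.  ] w 0.179 g 58.8 j [-0.24  0.54 -0.13 -0.   -0.9  -0.52]
```

In, about 2 mm below the face, with a light lateral force. I yield to it and continue.

>>> send_rows:
  rows:
    - [[-0.0004,-0.0001,0],[0,0,0]]
    - [[0,0,0.0005],[0,0,0]]
    - [[0,0,0.0005],[0,0,0]]
    - [[0,0,0.0005],[0,0,0]]
    - [[0,0,0.0005],[0,0,0]]
    - [[0,0,0],[0,0,0]]
    - [[0,0,0],[0,0,0]]
    - [[0,0,0],[0,0,0]]

```text
time_s: 9.9
tool_pos: [0.5666, -0.3009, 0.0998]
orientation: [0.0, -0.395, 0.919, -0.0]
contact_force: [1.8, 1.3, -0.5]
gripper_width: 0.182
grip_force: 58.9
```

Run:
```python
from h import *
go(.566,-.3011,.097,.811-1.57-3.1416+6.2832)
```

```text
t 9.9 pos [ 0.5666 -0.3009  0.0998] shift [0.0005 0.0003 0.0028] turn [-0.0002  0.0002 -0.    ] yaw 2.3826 F [ 1.8  1.3 -0.5] M [ 0.38 -0.56  0.05] w 0.182 g 58.9 j [-0.24  0.54 -0.13 -0.   -0.9  -0.52]
```

>>> send_rows:
  rows:
    - [[-0.0004,0,0],[0,0,0]]
    - [[0,0,0.0005],[0,0,0]]
    - [[0,0,0.0005],[0,0,0]]
    - [[0,0,0.0005],[0,0,0]]
    - [[0,0,0.0005],[0,0,0]]
    - [[0,0,0.0003],[0,0,0]]
    - [[0,0,0],[0,0,0]]
    - [[0,0,0],[0,0,0]]

```text
time_s: 10.7
tool_pos: [0.5666, -0.3007, 0.0974]
orientation: [-0.0, -0.395, 0.919, 0.0]
contact_force: [1.4, -0.0, -0.6]
gripper_width: 0.179
grip_force: 58.9
```

Run:
```python
from h import *
go(.566,-.3011,.097,.811-1.57-3.1416+6.2832)
```

```text
t 10.7 pos [ 0.5666 -0.3007  0.0974] shift [0.0007 0.0001 0.0004] turn [ 0.0003 -0.0001 -0.0001] yaw 2.3825 F [ 1.4 -0.  -0.6] M [ 0.06 -0.34  0.01] w 0.179 g 58.9 j [-0.24  0.55 -0.13 -0.   -0.89 -0.52]
```

Fully in, about 6.5 mm deep with no vertical load. Turning clockwise (+ about tool z) now, watching the torque.

>>> send_rows:
  rows:
    - [[0,0,0.0003],[0,0,0]]
    - [[0,0,0],[0,0,0.02]]
    - [[0,0,0],[0,0,0.03]]
    - [[0,0,0],[0,0,0.03]]
    - [[0,0,0],[0,0,0.03]]
    - [[0,0,0],[0,0,0.03]]
    - [[0,0,0],[0,0,0.03]]
    - [[0,0,0],[0,0,0.0]]

```text
time_s: 11.5
tool_pos: [0.5668, -0.3006, 0.0972]
orientation: [0.0, -0.315, 0.949, -0.0]
contact_force: [2.4, -0.8, -1.6]
gripper_width: 0.174
grip_force: 58.7
```

Run:
```python
from h import *
go(.566,-.3011,.097,.811-1.57-3.1416+6.2832)
```

```text
t 11.5 pos [ 0.5668 -0.3006  0.0972] shift [0.0009 0.0001 0.0002] turn [-1.000e-04  1.000e-04 -1.711e-01] yaw 2.2115 F [ 2.4 -0.8 -1.6] M [ 0.07 -0.51  0.04] w 0.174 g 58.7 j [-0.24  0.55 -0.13 -0.   -0.89 -0.69]
```

>>> send_rows:
  rows:
    - [[0,0,0],[0,0,0.02]]
    - [[0,0,0],[0,0,0.02]]
    - [[0,0,0],[0,0,0.02]]
    - [[0,0,0],[0,0,0.02]]
    - [[0,0,0],[0,0,0.02]]
    - [[0,0,0],[0,0,0.02]]
    - [[0,0,0],[0,0,0]]
    - [[0,0,0],[0,0,0]]

```text
time_s: 12.3
tool_pos: [0.5667, -0.3006, 0.0972]
orientation: [0.0, -0.258, 0.966, 0.0]
contact_force: [2.3, 0.5, -1.5]
gripper_width: 0.178
grip_force: 58.7
```

Run:
```python
from h import *
go(.566,-.3011,.097,.811-1.57-3.1416+6.2832)
```

```text
t 12.3 pos [ 0.5667 -0.3006  0.0972] shift [ 0.0009 -0.0001  0.0002] turn [ 1.000e-04  1.000e-04 -2.902e-01] yaw 2.0924 F [ 2.3  0.5 -1.5] M [ 0.32 -0.57  0.15] w 0.178 g 58.7 j [-0.24  0.55 -0.13 -0.   -0.89 -0.81]
```

>>> send_rows:
  rows:
    - [[0,0,0],[0,0,0.01]]
    - [[0,0,0],[0,0,0.01]]
    - [[0,0,0],[0,0,0.01]]
    - [[0,0,0],[0,0,0.01]]
    - [[0,0,0],[0,0,0.01]]
    - [[0,0,0],[0,0,0.01]]
    - [[0,0,0],[0,0,0]]
    - [[0,0,0],[0,0,0]]

```text
time_s: 13.1
tool_pos: [0.5667, -0.3006, 0.0972]
orientation: [-0.0, -0.229, 0.973, 0.0]
contact_force: [2.0, 1.7, -2.1]
gripper_width: 0.18
grip_force: 58.7
```

Run:
```python
from h import *
go(.566,-.3011,.097,.811-1.57-3.1416+6.2832)
```

```text
t 13.1 pos [ 0.5667 -0.3006  0.0972] shift [ 0.0009 -0.0002  0.0002] turn [ 2.000e-04  0.000e+00 -3.501e-01] yaw 2.0325 F [ 2.   1.7 -2.1] M [ 0.49 -0.54  0.09] w 0.18 g 58.7 j [-0.24  0.55 -0.13 -0.   -0.89 -0.87]
```

>>> send_rows:
  rows:
    - [[0,0,0],[0,0,0.01]]
    - [[0,0,0],[0,0,0.01]]
    - [[0,0,0],[0,0,0.01]]
    - [[0,0,0],[0,0,0.01]]
    - [[0,0,0],[0,0,0.01]]
    - [[0,0,0],[0,0,0]]
    - [[0,0,0],[0,0,0]]
    - [[0,0,0],[0,0,0]]

```text
time_s: 13.9
tool_pos: [0.5667, -0.3006, 0.0972]
orientation: [-0.0, -0.204, 0.979, 0.0]
contact_force: [1.8, 1.9, -1.9]
gripper_width: 0.178
grip_force: 58.7
```

Run:
```python
from h import *
go(.566,-.3011,.097,.811-1.57-3.1416+6.2832)
```

```text
t 13.9 pos [ 0.5667 -0.3006  0.0972] shift [ 0.0008 -0.0002  0.0002] turn [ 1.000e-04  0.000e+00 -4.001e-01] yaw 1.9825 F [ 1.8  1.9 -1.9] M [ 0.67 -0.53  0.08] w 0.178 g 58.7 j [-0.24  0.55 -0.13 -0.   -0.89 -0.92]
```

>>> send_rows:
  rows:
    - [[0,0,0],[0,0,0.01]]
    - [[0,0,0],[0,0,0.01]]
    - [[0,0,0],[0,0,0.01]]
    - [[0,0,0],[0,0,0.01]]
    - [[0,0,0],[0,0,0.01]]
    - [[0,0,0],[0,0,0]]
    - [[0,0,0],[0,0,0]]
    - [[0,0,0],[0,0,0]]

```text
time_s: 14.7
tool_pos: [0.5667, -0.3006, 0.0972]
orientation: [-0.0, -0.18, 0.984, 0.0]
contact_force: [2.3, 2.9, -1.5]
gripper_width: 0.177
grip_force: 58.7
```

Run:
```python
from h import *
go(.566,-.3011,.097,.811-1.57-3.1416+6.2832)
```

```text
t 14.7 pos [ 0.5667 -0.3006  0.0972] shift [ 0.0008 -0.0002  0.0002] turn [ 2.0e-04 -0.0e+00 -4.5e-01] yaw 1.9326 F [ 2.3  2.9 -1.5] M [ 0.92 -0.48  0.11] w 0.177 g 58.7 j [-0.24  0.55 -0.13 -0.   -0.89 -0.97]
```

>>> send_rows:
  rows:
    - [[-0.0004,0.0003,0],[0,0,0]]
    - [[0,0,0],[0,0,0.01]]
    - [[0,0,0],[0,0,0.01]]
    - [[0,0,0],[0,0,0.01]]
    - [[0,0,0],[0,0,0.01]]
    - [[0,0,0],[0,0,0.01]]
    - [[0,0,0],[0,0,0]]
    - [[0,0,0],[0,0,0]]

```text
time_s: 15.5
tool_pos: [0.5668, -0.3004, 0.0972]
orientation: [-0.0, -0.155, 0.988, -0.0]
contact_force: [0.1, 0.5, -2.0]
gripper_width: 0.176
grip_force: 59.0
```

Run:
```python
from h import *
go(.566,-.3011,.097,.811-1.57-3.1416+6.2832)
```

```text
t 15.5 pos [ 0.5668 -0.3004  0.0972] shift [ 0.001  -0.0004  0.0002] turn [-0.000e+00 -4.000e-04 -4.997e-01] yaw 1.8829 F [ 0.1  0.5 -2. ] M [-0.05 -0.04  0.69] w 0.176 g 59.0 j [-0.24  0.55 -0.13  0.   -0.89 -1.02]
```

Torque jumped to 0.69 N m, a pure couple, so this looks like the stop. One small nudge to confirm.

>>> send_rows:
  rows:
    - [[0,0,0],[0,0,0.005]]
    - [[0,0,0],[0,0,0.005]]
    - [[0,0,0],[0,0,0]]
    - [[0,0,0],[0,0,0]]
    - [[0,0,0],[0,0,0]]
    - [[0,0,0],[0,0,0]]
    - [[0,0,0],[0,0,0]]
    - [[0,0,0],[0,0,0]]

```text
time_s: 16.3
tool_pos: [0.5669, -0.3003, 0.0972]
orientation: [-0.0, -0.15, 0.989, -0.0]
contact_force: [-1.3, -0.8, -1.9]
gripper_width: 0.182
grip_force: 59.3
```

Run:
```python
from h import *
go(.566,-.3011,.097,.811-1.57-3.1416+6.2832)
```

```text
t 16.3 pos [ 0.5669 -0.3003  0.0972] shift [ 0.0011 -0.0005  0.0002] turn [ 1.000e-04 -3.000e-04 -5.099e-01] yaw 1.8727 F [-1.3 -0.8 -1.9] M [-0.46  0.26  0.82] w 0.182 g 59.3 j [-0.24  0.55 -0.13  0.   -0.89 -1.03]
```

Stop confirmed: torque rises 0.13 N m per 0.01 rad. Backing off to unload, then lifting out.

>>> send_rows:
  rows:
    - [[0,0,0],[0,0,-0.02]]
    - [[0,0,0],[0,0,-0.02]]
    - [[0,0,0],[0,0,-0.02]]
    - [[0,0,0],[0,0,-0.02]]
    - [[0,0,0],[0,0,-0.01]]
    - [[0,0,0],[0,0,0]]
    - [[0,0,0],[0,0,0]]
    - [[0,0,0],[0,0,0]]

```text
time_s: 17.1
tool_pos: [0.567, -0.3002, 0.0972]
orientation: [0.0, -0.195, 0.981, 0.0]
contact_force: [0.7, -0.8, -1.1]
gripper_width: 0.178
grip_force: 58.8
```

Run:
```python
from h import *
go(.566,-.3011,.097,.811-1.57-3.1416+6.2832)
```

```text
t 17.1 pos [ 0.567  -0.3002  0.0972] shift [ 0.0013 -0.0005  0.0002] turn [-0.000e+00  2.000e-04 -4.201e-01] yaw 1.9625 F [ 0.7 -0.8 -1.1] M [ 0.01  0.   -0.05] w 0.178 g 58.8 j [-0.24  0.55 -0.13 -0.   -0.89 -0.94]
```

>>> send_rows:
  rows:
    - [[0,0,-0.001],[0,0,0]]
    - [[0,0,-0.002],[0,0,0]]
    - [[0,0,-0.003],[0,0,0]]
    - [[0,0,-0.004],[0,0,0]]
    - [[0,0,-0.015],[0,0,0]]
    - [[0,0,-0.03],[0,0,0]]
    - [[0,0,-0.03],[0,0,0]]
    - [[0,0,-0.03],[0,0,0]]

```text
time_s: 17.9
tool_pos: [0.5669, -0.3002, 0.2137]
orientation: [0.0, -0.195, 0.981, -0.0]
contact_force: [1.2, 0.4, -1.2]
gripper_width: 0.18
grip_force: 58.8
```

>>> send_rows:
  rows:
    - [[0,0,-0.025],[0,0,-0.12]]
    - [[0,0,-0.01],[0,0,-0.14]]
    - [[0,0,0],[0,0,-0.14]]
    - [[0,0,0],[0,0,-0.14]]
    - [[0,0,0],[0,0,-0.14]]
    - [[0,0,0],[0,0,-0.14]]
    - [[0,0,0],[0,0,-0.14]]
    - [[0,0,0],[0,0,-0.14]]

```text
time_s: 18.7
tool_pos: [0.5669, -0.3002, 0.2476]
orientation: [0.0, -0.681, 0.733, -0.0]
contact_force: [0.6, -0.2, -2.4]
gripper_width: 0.175
grip_force: 58.8
```

>>> send_rows:
  rows:
    - [[0,0,0],[0,0,-0.14]]
    - [[0,0,0],[0,0,-0.14]]
    - [[0,0,0],[0,0,-0.14]]
    - [[0,0,0],[0,0,-0.14]]
    - [[0,0,0],[0,0,-0.14]]
    - [[0,0,0],[0,0,-0.14]]
    - [[0,0,0],[0,0,-0.14]]
    - [[0,0,0],[0,0,0]]

```text
time_s: 19.5
tool_pos: [0.5669, -0.3002, 0.2476]
orientation: [-0.0, 0.944, -0.329, 0.0]
contact_force: [-0.4, -0.7, -1.5]
gripper_width: 0.176
grip_force: 58.8
```

Run:
```python
from h import *
go(.4632,.1828,.245,-2.242)
f=ctrl.grab_frame("top");cv2.imwrite("raw_top1.png",f)
u,v=proj("top",(.566,-.301,.06)).astype(int);f=f[v-32:v+32,u-32:u+32]
cv2.imwrite("pics/lens1.png",cv2.resize(f,(500,500),interpolation=cv2.INTER_CUBIC))
```

```text
t 19.5 pos [ 0.5669 -0.3002  0.2476] shift [-0.3812 -0.3142  0.0025] turn [-0.0002 -0.0003  0.0012] yaw -2.2408 F [-0.4 -0.7 -1.5] M [-0.01  0.02  0.03] w 0.176 g 58.8 j [-0.24  0.41  0.05 -0.   -1.21  1.14]
```

>>> send_rows:
  rows:
    - [[-0.0172,-0.0142,0],[0,0,0]]
    - [[-0.0364,-0.03,0],[0,0,0]]
    - [[-0.0364,-0.03,0],[0,0,0]]
    - [[-0.0364,-0.03,0],[0,0,0]]
    - [[-0.0364,-0.03,0],[0,0,0]]
    - [[-0.0364,-0.03,0],[0,0,0]]
    - [[-0.0364,-0.03,0],[0,0,0]]
    - [[-0.0364,-0.03,0],[0,0,0]]

```text
time_s: 20.35
tool_pos: [0.4923, 0.0461, 0.2478]
orientation: [-0.0, 0.944, -0.33, 0.0]
contact_force: [0.5, -0.1, -1.8]
gripper_width: 0.179
grip_force: 58.8
```

>>> send_rows:
  rows:
    - [[-0.0364,-0.03,0],[0,0,0]]
    - [[-0.0364,-0.03,0],[0,0,0]]
    - [[-0.0364,-0.03,0],[0,0,0]]
    - [[0,0,0.03],[0,0,0]]
    - [[0,0,0.04],[0,0,0]]
    - [[0,0,0.04],[0,0,0]]
    - [[0,0,0.03],[0,0,0]]
    - [[0,0,0],[0,0,0]]

```text
time_s: 21.15
tool_pos: [0.4607, 0.181, 0.1037]
orientation: [0.004, 0.944, -0.33, -0.003]
contact_force: [-1.4, -1.6, -1.8]
gripper_width: 0.173
grip_force: 58.9
```

Run:
```python
from h import *
go(.4632,.1828,.057,-2.242)
t=ctrl.grab_frame("top");s=ctrl.grab_frame("side")
u,v=proj("top",(.566,-.301,.06)).astype(int);t=t[v-32:v+32,u-32:u+32]
u,v=proj("side",(.463,.1827,.05)).astype(int);s=s[v-45:v+45,u-45:u+45]
cv2.imwrite("pics/g3.png",np.hstack([cv2.resize(k,(400,400),interpolation=cv2.INTER_CUBIC) for k in(t,s)]))
```

```text
t 21.15 pos [0.4607 0.181  0.1037] shift [ 0.001  -0.0034  0.0467] turn [ 0.009   0.0026 -0.0016] yaw -2.2436 F [-1.4 -1.6 -1.8] M [ 0.02  0.06 -0.02] w 0.173 g 58.9 j [ 0.7   0.33 -0.49 -0.   -0.76  0.2 ]
```

View pics/g3.png

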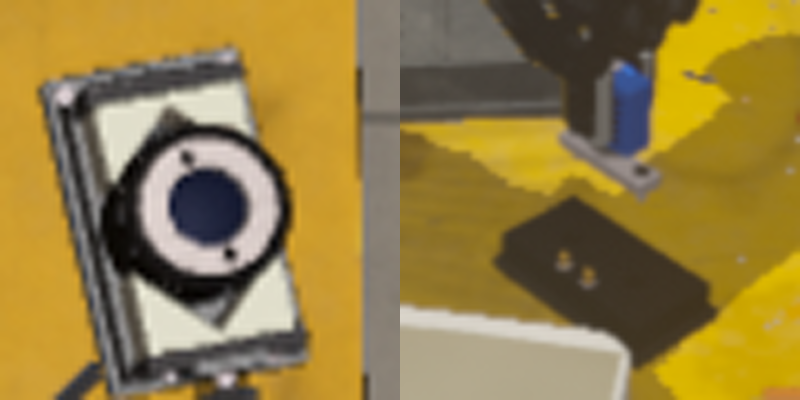

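Lens crop: holes now at (188,158) and (230,253), so the ring turned about 0.4 rad clockwise. Side crop: the spanner hangs over its block, bar at (610,165). Lowering.

>>> send_rows:
  rows:
    - [[0,0,0.01],[0,0,0]]
    - [[0,0,0.01],[0,0,0]]
    - [[0,0,0.008],[0,0,0]]
    - [[0,0,0],[0,0,0]]
    - [[0,0,0],[0,0,0]]
    - [[0,0,0],[0,0,0]]
    - [[0,0,0],[0,0,0]]
    - [[0,0,0],[0,0,0]]

```text
time_s: 22.05
tool_pos: [0.4634, 0.1828, 0.0795]
orientation: [-0.0, 0.944, -0.329, 0.0]
contact_force: [0.3, 0.1, -1.1]
gripper_width: 0.178
grip_force: 58.9
```

Run:
```python
from h import *
go(.4632,.1828,.057,-2.242)
```

```text
t 22.05 pos [0.4634 0.1828 0.0795] shift [-0.0001  0.0001  0.0225] turn [-0.0006 -0.0002  0.0015] yaw -2.2405 F [ 0.3  0.1 -1.1] M [-0.02  0.04 -0.05] w 0.178 g 58.9 j [ 0.7   0.37 -0.52  0.   -0.68  0.2 ]
```

>>> send_rows:
  rows:
    - [[0,0,0.004],[0,0,0]]
    - [[0,0,0.004],[0,0,0]]
    - [[0,0,0.003],[0,0,0]]
    - [[0,0,0.002],[0,0,0]]
    - [[0,0,0.002],[0,0,0]]
    - [[0,0,0.001],[0,0,0]]
    - [[0,0,0.001],[0,0,0]]
    - [[0,0,0],[0,0,0]]

```text
time_s: 22.85
tool_pos: [0.4632, 0.1827, 0.0621]
orientation: [0.0, 0.944, -0.329, -0.0]
contact_force: [-0.3, -0.5, -0.8]
gripper_width: 0.178
grip_force: 58.9
```

Run:
```python
from h import *
go(.4632,.1828,.057,-2.242)
```

```text
t 22.85 pos [0.4632 0.1827 0.0621] shift [-0.     -0.0001  0.0051] turn [0.0002 0.     0.0014] yaw -2.2406 F [-0.3 -0.5 -0.8] M [ 0.01 -0.05 -0.02] w 0.178 g 58.9 j [ 0.7   0.4  -0.53 -0.   -0.64  0.2 ]
```

In the holes without load. Last 5 mm, then release.

>>> send_rows:
  rows:
    - [[0,0,0.001],[0,0,0]]
    - [[0,0,0.001],[0,0,0]]
    - [[0,0,0.001],[0,0,0]]
    - [[0,0,0.001],[0,0,0]]
    - [[0,0,0.0007],[0,0,0]]
    - [[0,0,0],[0,0,0]]
    - [[0,0,0],[0,0,0]]
    - [[0,0,0],[0,0,0]]

```text
time_s: 23.65
tool_pos: [0.4632, 0.1828, 0.0575]
orientation: [-0.0, 0.944, -0.329, 0.0]
contact_force: [-0.5, 0.3, -0.8]
gripper_width: 0.176
grip_force: 58.9
```

>>> send_rows:
  rows:
    - [[0,0,0],[0,0,0]]
    - [[0,0,0],[0,0,0]]
    - [[0,0,0],[0,0,0]]
    - [[0,0,0],[0,0,0]]
    - [[0,0,0],[0,0,0]]
    - [[0,0,0],[0,0,0]]
    - [[0,0,0],[0,0,0]]
    - [[0,0,0],[0,0,0]]
  fingers: 60

```text
time_s: 24.45
tool_pos: [0.4632, 0.1827, 0.0575]
orientation: [0.0, 0.944, -0.329, -0.0]
contact_force: [-0.5, -0.6, 0.5]
gripper_width: 0.764
grip_force: 0.0
```

>>> send_rows:
  rows:
    - [[0,0,-0.005],[0,0,0]]
    - [[0,0,-0.015],[0,0,0]]
    - [[0,0,-0.03],[0,0,0]]
    - [[0,0,-0.03],[0,0,0]]
    - [[0,0,-0.03],[0,0,0]]
    - [[0,0,-0.02],[0,0,0]]
    - [[0,0,-0.01],[0,0,0]]
    - [[0,0,0],[0,0,0]]

```text
time_s: 25.25
tool_pos: [0.4637, 0.1831, 0.1989]
orientation: [-0.001, 0.944, -0.329, 0.001]
contact_force: [0.3, 0.9, -0.0]
gripper_width: 0.766
grip_force: 0.0
```

Run:
```python
from h import *
go(.4632,.1828,.057,-2.242)
t=ctrl.grab_frame("top");s=ctrl.grab_frame("side")
g=t[137:201,340:404]
u,v=proj("side",(.463,.1827,.05)).astype(int);s=s[v-40:v+40,u-40:u+40]
cv2.imwrite("pics/g4.png",np.hstack([cv2.resize(k,(400,400),interpolation=cv2.INTER_CUBIC) for k in(g,s)]))
```

```text
t 25.25 pos [0.4637 0.1831 0.1989] shift [-0.0003  0.0009  0.1419] turn [-0.0031 -0.0007  0.0014] yaw -2.2406 F [ 0.3  0.9 -0. ] M [ 0.04 -0.02 -0.03] w 0.766 g 0.0 j [ 0.7   0.21 -0.37  0.   -0.98  0.2 ]
```

View pics/g4.png

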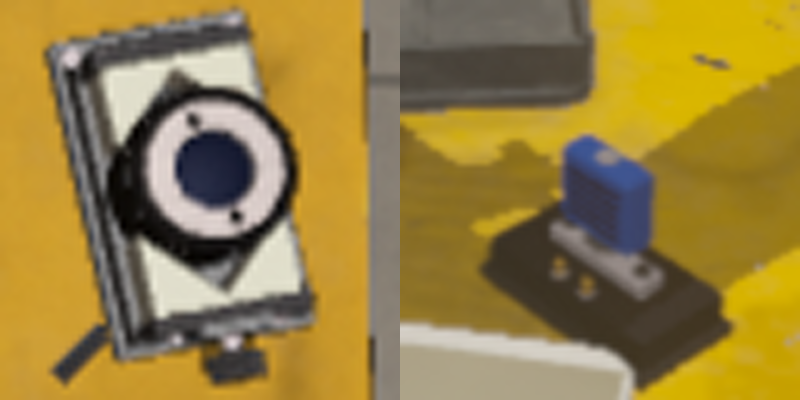

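The spanner stands seated and upright in its block, released, bar on the top at side-crop (605,260). The ring holes at (193,120) and (236,216) are unchanged since home. Handing in.

```bash
python3 -c "
from cell import ctrl
print(ctrl.sign_off())"
```

```text
the job is handed in; nothing more can be done
None
```

I turned the ring about 0.4 rad clockwise to its stop, parked the spanner back in its block and released it, and handed the job in at about 25 s; sign-off returned no verdict.

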